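Mark off three lesson steps by pressing coloured pegs in order

TASK

The first three steps of the lesson are done, so mark them off on the wooden step blocks: with a fingertip, gently press down the red peg, then the blue peg, then the yellow peg, each well down (more than half its travel) so that it stays down. Leave the green peg up. Only press: do not pick up, shove or tip any block, push lightly, leave the other things on the table as they are, and finish with the hand clear.

Things in the scene. Friction and masses are not known exactly. Their poses are not given: they have to be found in the camera images.
- lesson_tray: Fixed brown wooden tray with a grey mat, 290 (its x) by 420 (its y) mm outside, walls 10 mm thick and 32 mm high with rounded grips up to 53 mm high at the two short (y) ends. Origin at the centre of its underside, on the work surface; the inner floor is 10 mm above it. The four step blocks and one small wooden cylinder stand on its floor.
- red_block: Loose pale wooden step block, 70 x 70 x 42 mm, about 150 to 230 g, with the round red peg standing in the middle of its top. Marks the step that comes first. Origin at the centre of its underside, z up; it stands on the tray's floor, so its top is 52 mm above the work surface. The four blocks stand in a 2 by 2 pattern whose places are drawn anew each time, centres at least 100 mm apart.
- red_top (a point): Centre of the flat top of the red peg, an upright cylinder 34 mm in diameter. Fully up the top is 26 mm above its block's top (78 mm above the work surface), fully down 10 mm above it.
- red_peg (a joint): How far the red peg is pressed down, in m: 0 fully up, 0.016 fully down, where the whole peg then meets a soft cushion that yields from about 5 N, 1 N more per mm, up to 8 mm, and lifts it back when let go (the joint value stays at 0.016 meanwhile). It starts at 0 to 0.003. No spring: it slides stiffly, moves under about 3 N, and stays where it is left. It counts as pressed from 0.009.
- blue_block: Loose pale wooden step block, 70 x 70 x 42 mm, about 150 to 230 g, with the round blue peg standing in the middle of its top. Marks the step that comes second. Origin at the centre of its underside, z up; it stands on the tray's floor, so its top is 52 mm above the work surface. The four blocks stand in a 2 by 2 pattern whose places are drawn anew each time, centres at least 100 mm apart.
- blue_top (a point): Centre of the flat top of the blue peg, an upright cylinder 34 mm in diameter. Fully up the top is 26 mm above its block's top (78 mm above the work surface), fully down 10 mm above it.
- blue_peg (a joint): How far the blue peg is pressed down, in m: 0 fully up, 0.016 fully down, where the whole peg then meets a soft cushion that yields from about 5 N, 1 N more per mm, up to 8 mm, and lifts it back when let go (the joint value stays at 0.016 meanwhile). It starts at 0 to 0.003. No spring: it slides stiffly, moves under about 3 N, and stays where it is left. It counts as pressed from 0.009.
- yellow_block: Loose pale wooden step block, 70 x 70 x 42 mm, about 150 to 230 g, with the round yellow peg standing in the middle of its top. Marks the step that comes third. Origin at the centre of its underside, z up; it stands on the tray's floor, so its top is 52 mm above the work surface. The four blocks stand in a 2 by 2 pattern whose places are drawn anew each time, centres at least 100 mm apart.
- yellow_top (a point): Centre of the flat top of the yellow peg, an upright cylinder 34 mm in diameter. Fully up the top is 26 mm above its block's top (78 mm above the work surface), fully down 10 mm above it.
- yellow_peg (a joint): How far the yellow peg is pressed down, in m: 0 fully up, 0.016 fully down, where the whole peg then meets a soft cushion that yields from about 5 N, 1 N more per mm, up to 8 mm, and lifts it back when let go (the joint value stays at 0.016 meanwhile). It starts at 0 to 0.003. No spring: it slides stiffly, moves under about 3 N, and stays where it is left. It counts as pressed from 0.009.
- green_block: Loose pale wooden step block, 70 x 70 x 42 mm, about 150 to 230 g, with the round green peg standing in the middle of its top. Marks the step that comes last, not due yet. Origin at the centre of its underside, z up; it stands on the tray's floor, so its top is 52 mm above the work surface. The four blocks stand in a 2 by 2 pattern whose places are drawn anew each time, centres at least 100 mm apart.
- green_top (a point): Centre of the flat top of the green peg, an upright cylinder 34 mm in diameter. Fully up the top is 26 mm above its block's top (78 mm above the work surface), fully down 10 mm above it.
- green_peg (a joint): How far the green peg is pressed down, in m: 0 fully up, 0.016 fully down, where the whole peg then meets a soft cushion that yields from about 5 N, 1 N more per mm, up to 8 mm, and lifts it back when let go (the joint value stays at 0.016 meanwhile). It starts at 0 to 0.003. No spring: it slides stiffly, moves under about 3 N, and stays where it is left. It counts as pressed from 0.009.
- knob_cylinder: Loose small wooden cylinder, 28 mm in diameter, with a small knob, 49 mm high in all, standing near the middle of the lesson tray among the blocks. Bystander. Origin at the centre of its underside.
- big_cylinder: Loose wooden cylinder, 44 mm in diameter, with a small knob, 69 mm high in all, standing on the table to the right (-y) of the robot. Bystander. Origin at the centre of its underside.
- scissors: Loose child's scissors with blue handles, about 160 mm long, 10 mm high, lying in the blue tray on the left (+y). Bystander. Origin near the pivot, at its underside; blades along its x.
- crayon_cup: Loose white cup, 68 mm across, 85 mm high, with crayons fixed in it that stick up to 125 mm, on the table at the left (+y). Bystander. Origin at the centre of its underside.
- small_pitcher: Loose small glass pitcher, 70 mm across plus a handle, 85 mm high, in the pale tray on the right (-y). Bystander. Origin at the centre of its underside.
- small_bowl: Loose small blue bowl, 90 mm across, 40 mm high, in the pale tray on the right (-y). Bystander. Origin at the centre of its underside.
Mind the look-alikes: they are no part of the job. What is shaped like the red_block but pink is not meant.

How it is judged:
On the way, in this order (a step that is already met when the one before it is completed fails the run):
1. the red peg is pressed down (value of joint red_peg above 0.009 m), for 0.1 s.
2. the blue peg is pressed down (value of joint blue_peg above 0.009 m), for 0.1 s.
3. the yellow peg is pressed down (value of joint yellow_peg above 0.009 m), for 0.1 s.
At the end, for the whole second after the job is handed in: The red, blue and yellow pegs are pressed at least 9 mm of their 16 mm, the green peg less than 5 mm; every block stands upright (within 0.15 rad), at rest, within 30 mm of where it started, and the bystanders are within 30 mm of where they started (value of joint each of red_peg, blue_peg, yellow_peg above 0.009 m and value of joint green_peg below 0.005 m and distance of each of red_block, blue_block, yellow_block, green_block, knob_cylinder, big_cylinder, scissors, crayon_cup, small_pitcher, small_bowl from where it was at the start of the episode below 0.03 m and angle between each of red_block, blue_block, yellow_block, green_block's own z axis and vertical below 0.15 rad and linear speed of each of red_block, blue_block, yellow_block, green_block below 0.02 m/s); the robot touches nothing.
It fails at once if a peg is pressed (5 mm or more) before its turn: blue before red is down, or yellow before blue is down ((value of joint blue_peg above 0.005 m and value of joint red_peg below 0.009 m) or (value of joint yellow_peg above 0.005 m and value of joint blue_peg below 0.009 m)).
It fails at once if the green peg is pressed (5 mm or more) (value of joint green_peg above 0.005 m).
It fails at once if a block or its peg is pushed harder than 20 N (contact force between any of the arm, the fingers and red_block above 20 N or contact force between any of the arm, the fingers and blue_block above 20 N or contact force between any of the arm, the fingers and yellow_block above 20 N or contact force between any of the arm, the fingers and green_block above 20 N).
It fails at once if a block is carried or shoved more than 30 mm, raised 15 mm, or tipped by more than 0.3 rad (distance of any of red_block, blue_block, yellow_block, green_block from where it was at the start of the episode above 0.03 m or height (world z) of any of red_block, blue_block, yellow_block, green_block above 0.025 m or angle between any of red_block, blue_block, yellow_block, green_block's own z axis and vertical above 0.3 rad).
It fails at once if a bystander is moved more than 30 mm or knocked over (distance of any of knob_cylinder, big_cylinder, scissors, crayon_cup, small_pitcher, small_bowl from where it was at the start of the episode above 0.03 m or angle between any of knob_cylinder, big_cylinder, scissors, crayon_cup, small_pitcher, small_bowl's own z axis and vertical above 0.5 rad).
It also fails if it takes over 42 s, if anything falls off the work surface, if the arm or the gripper's body presses on something with over 40 N, if the wrist force passes 120 N, or if a joint passes its speed limit or range.

ROBOT

A 6-joint arm with a two-finger parallel gripper is mounted at the origin on the work surface. World frame = base frame: x ahead of the robot, y to its left, z up, the work surface at z = 0. Lengths are in m, angles in rad, forces in N, time in s.
With the tool pointing down it reaches from about 0.25 to 0.725 m from the base axis. Payload 9.7 kg.
Tool frame: the origin (TCP) lies on the centre line of the jaws, within the pads' length; the fingertips stand 8 mm ahead of it and the grasp point (between the pads) lies 11 mm behind it; z points along the fingers, y is the line along which they close (so a half turn about z gives the same grasp; the last joint's range is limited). The gripper opens to 85 mm and grips with 20 to 120 N. Pads are 22 mm wide; open, the fingers measure 114 mm over their backs; the gripper's body (76 mm by 85 mm) begins 54 mm behind the grasp point. The pads swing forward as they close: fully open they stand 13 mm farther back than shut.
Start: joints at [-1.136, 0.087, 0.176, 1.66, 0, 1.571], TCP at [0.232, -0.499, 0.239] pointing down, gripper open.
Joint ranges: [-3.13, 3.13], [-0.85, 1.81], [-1.15, 1.24], [-2.2, 2.28], [-1.44, 1.52], [-3.14, 3.14]. Speed limits (rad/s): [2.22, 2.22, 2.57, 3.14, 3.14, 3.14].

INTERFACE

Orientations are given as a 3x3 rotation matrix whose columns are the frame's x, y, z axes.
In Python, from rig import manip gives the robot as it stands.
- The arm moves only by the tool move_arm, never from a script. Its argument "moves" is a list of rows, each a list of 5 numbers: the opening, from 0 (shut) to 1 (fully open), then the shift along the world's x, y, z in m, then the turn about the world's z in degrees. In form: [[fingers, dx, dy, dz, roll], ...]. A call has 1 to 10 rows; each row is the pose to reach, as a shift and turn from the pose commanded when the call began; what a row does not reach only later rows make up. A row lasts 1/12 s, in which the tool goes at most 41.7 mm and 7.16 degrees, less where a joint would pass 70% of its speed; a pose out of reach is approached as far as the arm can. A call with a gripper value outside its range is refused whole. The fingers move at their own pace and stop on an object; "grip_force" is the grip in N (left out, the last holds). Time passes only in rows, so rows that repeat a pose let the fingers close. It gives the time, the measured TCP pose, the force, the opening and the grip force at its end, in the units of the state.
- manip.read_state(): the state, without advancing time (a new reading comes with each control period).
- manip.read_camera(name): name is "scene" or "top"; returns a dict with "img" (420x560x3 uint8, blue, green, red), "fx", "fy", "cx", "cy" (pixels), "rvec" (rotation vector, rad) and "tvec" (3), from world to camera coordinates, as OpenCV has them. Camera axes: x right, y down, z forward; pixel columns grow to the right and rows downward; lengths in m; the calibration is good to about 2 mm. A picture is of the moment at which its call begins. There is no depth.
- manip.job_done(): hands the job in; it is judged then, once.
Trained networks look in a picture, given as the dict that the camera call returned (one of the last four; its "shot" number tells which), for a name from the list of things; names that differ only in an ending like _2 or _b are one class to them, and where a whole thing is asked for, a point or a joint stands for the part that bears it (a point fixed in the world has none). Each returns a list of dicts, best first, with "confidence" (0 to 1); they miss things now and then, are a little off and sometimes report something else, mostly with a low value. They report only what shows in the picture. A call takes as long as a camera call. They do not tell look-alikes from the thing itself.
- manip.search_frame(picture, query): "box" ([left, top, width, height] in pixels, round what is visible of it).
- manip.landmark_of(picture, query): "uv" ([column, row] in pixels: a listed point, or the origin of a listed thing).
The state is a dict: "t": time; "q": joint angles; "qd": joint speeds; "joint_efforts": joint torques, N m; "eef_pos": TCP position; "orientation": TCP orientation; "force": force on the tool from outside, world axes, zero at the start; "wrist_torque": the same for the moment, N m; "finger_gap": finger opening in m; "grasp_force": force on a finger pad.
Only numpy, scipy, OpenCV 4.12 (cv2) and the standard library are available. Lean on these libraries where they do the work, as an engineer would, in place of code of your own. Each camera call takes 0.05 s, during which the arm holds its last target. There are 200 camera calls.

## Working session

There is one attempt and no reset: what is moved stays moved. The work goes in short steps, Python scripts to look and compute and a tool call to move; the robot and the scene stay as the last step left them, time stands still between calls to the robot, and variables do not carry over. Pictures are saved under pics/ and viewed, at most 10 in all, crops included, and the job is handed in when it is done.

Besides the shell and the picture viewer there is one more tool, called after "Emit:" as name(argument=value, ...) on one line, values as JSON. move_arm: Moves the arm, as the interface text tells. Its arguments: {"type":"object","properties":{"moves":{"type":"array"},"grip_force":{"type":"number"}},"required":["moves"]}

```bash
mkdir -p pics
cat > h.py <<'E'
import numpy as np, cv2
from rig import manip
def ray(p,uv,z):
    R=cv2.Rodrigues(np.array(p["rvec"],float))[0];t=np.array(p["tvec"],float).ravel()
    K=np.array([[p["fx"],0,p["cx"]],[0,p["fy"],p["cy"]],[0,0,1.]])
    d=R.T@np.linalg.inv(K)@np.array([uv[0],uv[1],1.]);c=-R.T@t
    return c+d*(z-c[2])/d[2]
E
python3 - <<'E'
from h import *
ims=[]
for n in("top","scene"):
    p=manip.read_camera(n);cv2.imwrite(f"pics/{n}0.png",p["img"])
    for c in("red","blue","yellow","green"):
        for r in manip.landmark_of(p,c+"_top")[:3]:
            print(n,c,np.round(r["uv"],1),round(r["confidence"],2),np.round(ray(p,r["uv"],.0765),4))
    for r in manip.landmark_of(p,"knob_cylinder")[:2]: print(n,"knob",r["uv"],r["confidence"],np.round(ray(p,r["uv"],.01),4))
s=manip.read_state();print(s["t"],s["eef_pos"],s["orientation"],s["finger_gap"])
E
```

```text
top red [144.7 253.8] 0.68 [0.3261 0.4113 0.0765]
top red [186.1 203.2] 0.56 [0.5126 0.2623 0.0765]
top blue [241.9 178.7] 0.51 [0.604  0.0545 0.0765]
top yellow [359.2 265.7] 0.48 [ 0.2764 -0.3765  0.0765]
top yellow [296.2 199.8] 0.46 [ 0.5225 -0.1484  0.0765]
top green [245.4 215.5] 0.41 [0.4649 0.0413 0.0765]
top green [293.7 201.6] 0.28 [ 0.5158 -0.1389  0.0765]
top knob [272.8, 193.7] 0.39 [ 0.557  -0.0613  0.01  ]
scene red [122.4 235.8] 0.73 [ 0.5999 -0.4616  0.0765]
scene red [239.6 250. ] 0.65 [ 0.6237 -0.1308  0.0765]
scene red [384.2 228.5] 0.57 [0.5117 0.2665 0.0765]
scene blue [311.  250.5] 0.59 [0.6094 0.0629 0.0765]
scene yellow [238.8 223.4] 0.57 [ 0.5266 -0.1457  0.0765]
scene green [306.5 212.4] 0.53 [0.4673 0.0446 0.0765]
scene knob [267.2, 250.7] 0.67 [ 0.5654 -0.0616  0.01  ]
scene knob [179.2, 177.1] 0.16 [ 0.2792 -0.3774  0.01  ]
0.6 [ 0.23168055 -0.49881231  0.23929484] [[ 9.06946007e-01  4.21246887e-01 -2.69146739e-05]
 [ 4.21246887e-01 -9.06946007e-01 -5.47532172e-06]
 [-2.67166182e-05 -6.37190140e-06 -1.00000000e+00]] 0.08540009560692485
```

View pics/top0.png

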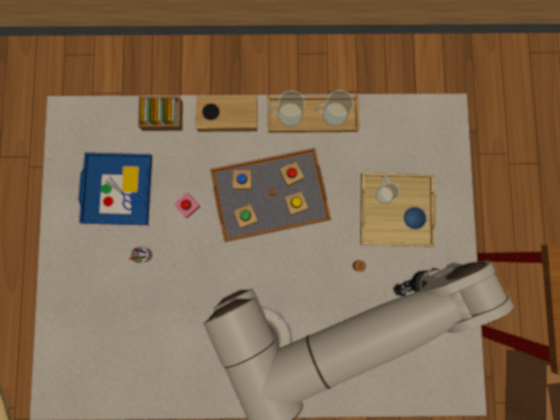

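View pics/scene0.png

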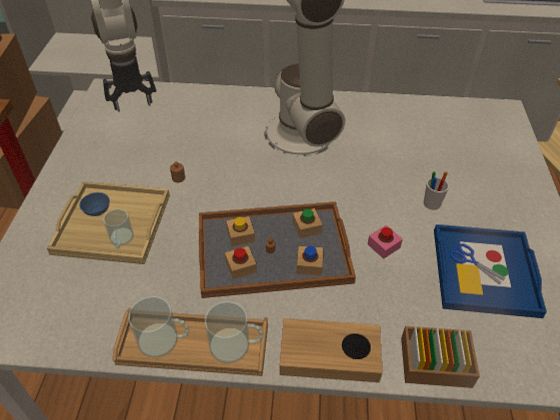

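The top view shows the real red peg at about (292,173), blue (242,179), yellow (297,202) and green (246,215). The pink look-alike is at (186,204), outside the tray. The scene view agrees: red (240,256), blue (311,254), yellow (240,225), green (308,216), pink (386,235). I'll refine the positions with colour centroids in both views.

Run:
```python
from h import *
H={"red":(0,8),"blue":(105,125),"yellow":(22,34),"green":(50,85)}
S={"top":dict(red=(292,173),blue=(242,179),yellow=(297,202),green=(246,215)),"scene":dict(red=(240,255),blue=(311,254),yellow=(240,225),green=(308,216))}
for n in S:
    p=manip.read_camera(n);h=cv2.cvtColor(p["img"],cv2.COLOR_BGR2HSV)
    for c,(u,v) in S[n].items():
        w=h[v-14:v+15,u-14:u+15].astype(int);lo,hi=H[c]
        m=(w[...,0]>=lo)&(w[...,0]<=hi)|((c=="red")&(w[...,0]>172)); m&=(w[...,1]>(200 if c in("red","yellow") else 130))&(w[...,2]>60)
        ys,xs=np.nonzero(m);uv=(xs.mean()+u-14,ys.mean()+v-14)
        print(n,c,m.sum(),np.round(uv,1),np.ptp(xs),np.ptp(ys),np.round(ray(p,uv,.072),4))
```

```text
top red 61 [291.6 172. ] 8 8 [ 0.6293 -0.1326  0.072 ]
top blue 50 [241.2 178.2] 7 7 [0.6067 0.0573 0.072 ]
top yellow 70 [296.1 202. ] 8 8 [ 0.515 -0.148  0.072]
top green 55 [244.7 214.9] 7 8 [0.4676 0.0444 0.072 ]
scene red 102 [239.7 253.6] 12 13 [ 0.6327 -0.1297  0.072 ]
scene blue 127 [310.  252.4] 10 13 [0.6125 0.0604 0.072 ]
scene yellow 78 [239.3 222.3] 10 11 [ 0.5182 -0.1455  0.072 ]
scene green 86 [307.4 213.9] 9 11 [0.4689 0.0473 0.072 ]
```

Emit:
move_arm(moves=[[0,0.03,0.03,0,0],[0,0.06,0.06,0,0],[0,0.09,0.09,0,0],[0,0.12,0.12,0,0],[0,0.15,0.15,0,0],[0,0.18,0.18,0,0],[0,0.21,0.21,0,0],[0,0.24,0.24,0,0],[0,0.27,0.27,0,0],[0,0.29,0.29,0,0]])

```text
t: 1.53
eef_pos: [0.5232, -0.2066, 0.2394]
orientation: [[0.907, 0.422, 0.0], [0.422, -0.907, 0.0], [0.0, 0.0, -1.0]]
force: [0.2, 0.2, 0.7]
finger_gap: -0.0002
grasp_force: 0.0
```

Emit:
move_arm(moves=[[0,0.03,0.02,0,0],[0,0.06,0.04,0,0],[0,0.09,0.06,0,0],[0,0.104,0.076,-0.02,0],[0,0.104,0.076,-0.06,0],[0,0.104,0.076,-0.1,0],[0,0.104,0.076,-0.125,0],[0,0.104,0.076,-0.125,0]])

```text
t: 2.2
eef_pos: [0.6229, -0.132, 0.1075]
orientation: [[0.907, 0.422, -0.009], [0.422, -0.907, 0.002], [-0.008, -0.006, -1.0]]
force: [-0.5, -0.7, -1.0]
finger_gap: -0.0001
grasp_force: 0.0
```

Run:
```python
from h import *
s=manip.read_state();print(s["eef_pos"],s["force"])
o=[]
for n in("top","scene"):
    p=manip.read_camera(n); x,y=(235,120) if n=="top" else (180,170)
    o.append(cv2.resize(p["img"][y:y+120,x:x+120],(400,400),interpolation=cv2.INTER_CUBIC))
    R=ray
    uv=cv2.projectPoints(np.array([list(s["eef_pos"]-np.array([0,0,.008])),[.628,-.131,.0765]]),p["rvec"],p["tvec"],np.array([[p["fx"],0,p["cx"]],[0,p["fy"],p["cy"]],[0,0,1.]]),None)[0].reshape(-1,2)
    print(n,uv)
cv2.imwrite("pics/a.png",np.hstack(o))
```

```text
[ 0.6229102  -0.13196763  0.10753339] [-0.52607021 -0.66399489 -0.96950385]
top [[291.78196534 172.08663442]
 [291.20270339 172.07979749]]
scene [[238.79997198 244.28476411]
 [239.32059793 251.22447647]]
```

View pics/a.png

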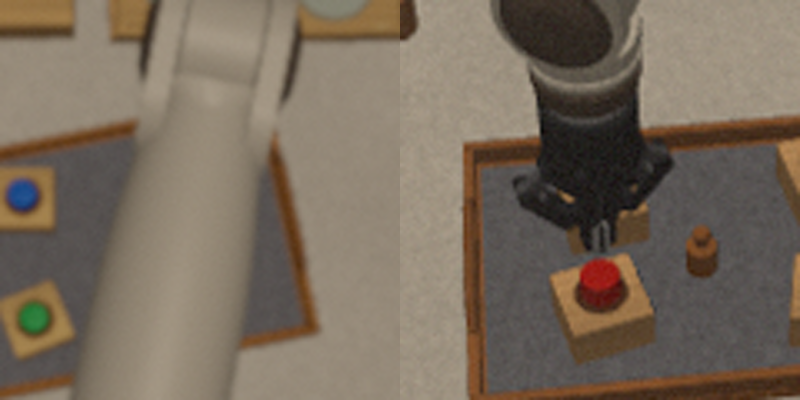

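The scene crop shows the closed fingertips at about (240,243) and the red peg top at (240,251). Both match the projections, so the fingers are over the red peg. Next is a slow descent.

Emit:
move_arm(moves=[[0,0,0,0,0],[0,0,0,-0.006,0],[0,0,0,-0.012,0],[0,0,0,-0.018,0],[0,0,0,-0.023,0],[0,0,0,-0.026,0],[0,0,0,-0.029,0],[0,0,0,-0.029,0],[0,0,0,-0.029,0]])

```text
t: 3.05
eef_pos: [0.6256, -0.1328, 0.0852]
orientation: [[0.907, 0.421, -0.0], [0.421, -0.907, 0.0], [-0.0, -0.0, -1.0]]
force: [-1.8, 0.2, 0.6]
finger_gap: -0.0
grasp_force: 0.0
```

Emit:
move_arm(moves=[[0,0.001,0.001,-0.002,0],[0,0.001,0.001,-0.004,0],[0,0.001,0.001,-0.006,0],[0,0.001,0.001,-0.008,0],[0,0.001,0.001,-0.01,0],[0,0.001,0.001,-0.012,0],[0,0.001,0.001,-0.014,0],[0,0.001,0.001,-0.015,0],[0,0.001,0.001,-0.015,0]])

```text
t: 3.8
eef_pos: [0.6268, -0.1318, 0.0702]
orientation: [[0.907, 0.421, 0.0], [0.421, -0.907, -0.0], [0.0, 0.0, -1.0]]
force: [0.4, 0.8, -0.3]
finger_gap: 0.0003
grasp_force: 0.0
```

Emit:
move_arm(moves=[[0,0,0,-0.0015,0],[0,0,0,-0.003,0],[0,0,0,-0.003,0]])

```text
t: 4.05
eef_pos: [0.6268, -0.1318, 0.0676]
orientation: [[0.907, 0.421, 0.0], [0.421, -0.907, -0.0], [0.0, 0.0, -1.0]]
force: [-0.2, -0.1, 6.1]
finger_gap: -0.0001
grasp_force: 3.6
```

Force is 6.1 N, so the peg is on its cushion and red is fully down. Lift and go to blue.

Emit:
move_arm(moves=[[0,0,0,0.01,0],[0,0,0,0.035,0],[0,0,0,0.06,0],[0,-0.003,0.03,0.06,0],[0,-0.006,0.065,0.06,0],[0,-0.01,0.1,0.06,0],[0,-0.014,0.135,0.06,0],[0,-0.017,0.17,0.06,0],[0,-0.019,0.191,0.06,0],[0,-0.019,0.191,0.05,0]])

```text
t: 4.88
eef_pos: [0.6076, 0.0632, 0.1191]
orientation: [[0.905, 0.425, 0.002], [0.425, -0.905, 0.001], [0.002, -0.0, -1.0]]
force: [0.4, 0.5, 0.1]
finger_gap: 0.0
grasp_force: 0.0
```

Emit:
move_arm(moves=[[0,0,0,0,0],[0,0,0,0,0],[0,0,0,0,0]])

```text
t: 5.13
eef_pos: [0.6076, 0.0582, 0.1172]
orientation: [[0.907, 0.42, -0.001], [0.42, -0.907, -0.0], [-0.001, -0.0, -1.0]]
force: [-0.3, -0.5, -0.2]
finger_gap: 0.0003
grasp_force: 0.0
```

Run:
```python
from h import *
s=manip.read_state();print(s["eef_pos"],s["force"])
p=manip.read_camera("scene")
cv2.imwrite("pics/b.png",cv2.resize(p["img"][180:300,200:360],(640,480),interpolation=cv2.INTER_CUBIC))
uv=cv2.projectPoints(np.array([list(s["eef_pos"]-np.array([0,0,.008])),[.608,.059,.0765]]),p["rvec"],p["tvec"],np.array([[p["fx"],0,p["cx"]],[0,p["fy"],p["cy"]],[0,0,1.]]),None)[0].reshape(-1,2)
print((uv-[200,180])*4)
```

```text
[0.60756072 0.05816634 0.11720406] [-0.27534727 -0.52068723 -0.22778615]
[[439.40789014 248.31112323]
 [438.33002763 280.07421722]]
```

View pics/b.png

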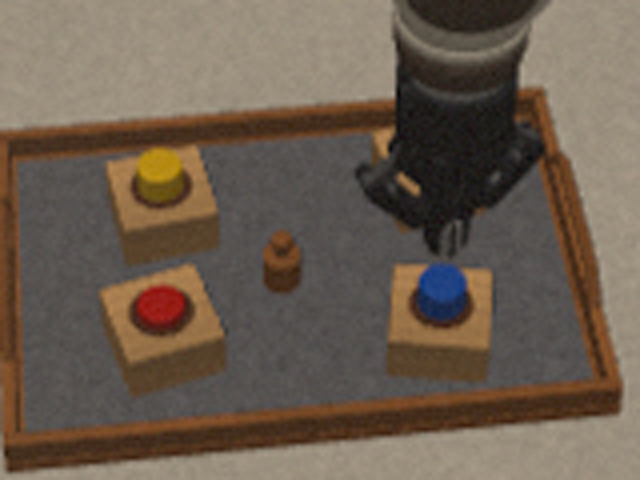

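Red is visibly down and blue sits under the fingertips (peg top at crop (443,278), tips at about (448,248)). Pressing blue.

Emit:
move_arm(moves=[[0,0,0,-0.01,0],[0,0,0,-0.02,0],[0,0,0,-0.027,0],[0,0,0,-0.03,0],[0,0,0,-0.032,0],[0,0,0,-0.034,0],[0,0,0,-0.036,0],[0,0,0,-0.038,0],[0,0,0,-0.04,0],[0,0,0,-0.042,0]])

```text
t: 6.02
eef_pos: [0.6078, 0.0591, 0.0754]
orientation: [[0.907, 0.421, 0.0], [0.421, -0.907, -0.0], [0.0, 0.0, -1.0]]
force: [-2.7, -0.7, 3.1]
finger_gap: 0.0001
grasp_force: 1.5
```

Emit:
move_arm(moves=[[0,0,0,-0.002,0],[0,0,0,-0.004,0],[0,0,0,-0.006,0],[0,0,0,-0.008,0],[0,0,0,-0.008,0]])

```text
t: 6.43
eef_pos: [0.6078, 0.0591, 0.0674]
orientation: [[0.907, 0.421, 0.0], [0.421, -0.907, -0.0], [0.0, 0.0, -1.0]]
force: [-3.3, -2.2, 7.2]
finger_gap: -0.0
grasp_force: 3.7
```

Blue is on its cushion at 7.2 N. Next is yellow.

Emit:
move_arm(moves=[[0,0,0,0.01,0],[0,0,0,0.035,0],[0,0,0,0.06,0],[0,-0.013,-0.03,0.06,0],[0,-0.028,-0.065,0.06,0],[0,-0.044,-0.1,0.06,0],[0,-0.059,-0.135,0.06,0],[0,-0.074,-0.17,0.06,0],[0,-0.086,-0.197,0.06,0],[0,-0.09,-0.206,0.06,0]])

```text
t: 7.27
eef_pos: [0.5164, -0.1497, 0.1278]
orientation: [[0.908, 0.419, 0.001], [0.419, -0.908, -0.001], [0.0, 0.001, -1.0]]
force: [-0.7, -0.2, -0.4]
finger_gap: 0.0002
grasp_force: 0.0
```

Emit:
move_arm(moves=[[0,0,0,-0.01,0],[0,0,0,-0.01,0],[0,0,0,-0.01,0],[0,0,0,-0.01,0]])

```text
t: 7.6
eef_pos: [0.5181, -0.1457, 0.1171]
orientation: [[0.906, 0.423, -0.0], [0.423, -0.906, 0.0], [-0.0, -0.001, -1.0]]
force: [-0.5, -0.4, -0.3]
finger_gap: -0.0001
grasp_force: 0.0
```

Run:
```python
from h import *
s=manip.read_state();print(s["eef_pos"],s["force"])
p=manip.read_camera("scene")
cv2.imwrite("pics/c.png",cv2.resize(p["img"][180:300,200:360],(640,480),interpolation=cv2.INTER_CUBIC))
uv=cv2.projectPoints(np.array([list(s["eef_pos"]-np.array([0,0,.008])),[.518,-.147,.0765]]),p["rvec"],p["tvec"],np.array([[p["fx"],0,p["cx"]],[0,p["fy"],p["cy"]],[0,0,1.]]),None)[0].reshape(-1,2)
print((uv-[200,180])*4)
```

```text
[ 0.51809361 -0.14566264  0.11706738] [-0.47143099 -0.36246897 -0.2565061 ]
[[154.5239399  133.43274248]
 [154.89163269 164.60909795]]
```

View pics/c.png

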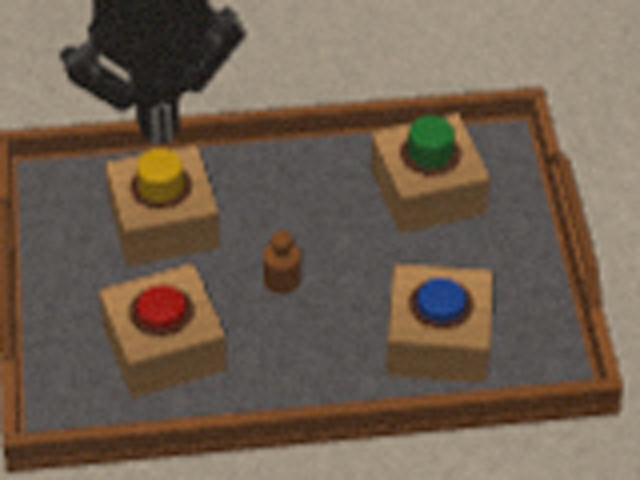

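Red and blue are down. The tips, at crop (158,135), are over the yellow peg top at (161,162).

Emit:
move_arm(moves=[[0,0,0.001,-0.01,0],[0,0,0.001,-0.02,0],[0,0,0.001,-0.027,0],[0,0,0.001,-0.03,0],[0,0,0.001,-0.032,0],[0,0,0.001,-0.034,0],[0,0,0.001,-0.036,0],[0,0,0.001,-0.038,0],[0,0,0.001,-0.04,0],[0,0,0.001,-0.042,0]])

```text
t: 8.48
eef_pos: [0.5177, -0.1458, 0.0754]
orientation: [[0.907, 0.421, 0.0], [0.421, -0.907, 0.0], [0.0, 0.0, -1.0]]
force: [-2.2, 1.1, 2.3]
finger_gap: -0.0003
grasp_force: 1.5
```

Emit:
move_arm(moves=[[0,0,0,-0.002,0],[0,0,0,-0.004,0],[0,0,0,-0.006,0],[0,0,0,-0.008,0],[0,0,0,-0.008,0]])

```text
t: 8.9
eef_pos: [0.5177, -0.1458, 0.0673]
orientation: [[0.907, 0.421, 0.0], [0.421, -0.907, -0.0], [0.0, 0.0, -1.0]]
force: [-3.8, 1.6, 7.3]
finger_gap: -0.0
grasp_force: 3.7
```

Emit:
move_arm(moves=[[0,0,0,0.01,0],[0,0,0,0.035,0],[0,0,0,0.07,0],[0,0,0,0.1,0],[0,-0.02,-0.03,0.13,0],[0,-0.04,-0.06,0.15,0],[0,-0.06,-0.08,0.16,0],[0,-0.06,-0.08,0.16,0],[0,-0.06,-0.08,0.16,0]])

```text
t: 9.65
eef_pos: [0.4574, -0.2272, 0.2287]
orientation: [[0.908, 0.419, 0.002], [0.419, -0.908, -0.001], [0.002, 0.002, -1.0]]
force: [-0.0, -0.0, -0.5]
finger_gap: 0.0001
grasp_force: 0.0
```

Run:
```python
from h import *
p=manip.read_camera("scene")
cv2.imwrite("pics/d.png",cv2.resize(p["img"][180:300,200:360],(640,480),interpolation=cv2.INTER_CUBIC))
```

```text
(no output)
```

View pics/d.png

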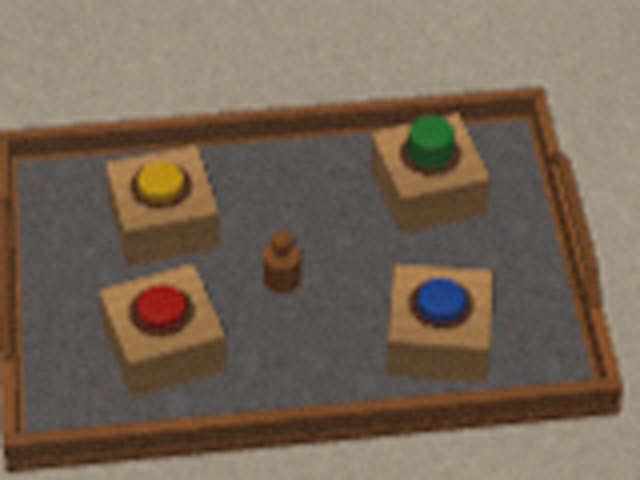

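Red (161,306), blue (441,300) and yellow (161,183) are down, green (431,140) is still up, the blocks haven't moved and the hand is clear.

```bash
python3 -c "
from rig import manip
print(manip.job_done())"
```

```text
the job is handed in; nothing more can be done
None
```

I pressed the red, blue and yellow pegs fully down in that order; the last picture shows green still up, the blocks in place and the hand clear, and the job is handed in, though no verdict came back.

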